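# Feel for the hidden catch and pop the craft drawer

## Task

The top drawer of the clear craft drawers is childproofed: in the flat top of the tower are six alike inset squares, and one of them is the catch. Feel across the squares with the fingertips, press the one that gives all the way in so that the top drawer springs out and stays out, then move clear. Leave the drawer itself untouched, and do not lift or shift the paint pot, shaker, stapler, bead jar, brush holder or glue stick.

Things in the scene. Friction and masses are not known exactly. Their poses are not given: they have to be found in the camera images.
- tower: fixed tower of three clear drawers with an dusty-red flat top, 200 x 200 mm, 180 mm high; origin at the centre of its underside; x points to its back, y to its left, z up; the drawer fronts face its -x. The strip of top at x from 28 to 100 mm, behind the squares, carries the paint pot
- panel_mid (a point): point on the flat top, midway among six pale pink squares let into it; at tower x = -28, y = 0, z = 180 mm, axes as the tower's. In this frame the squares are centred at x = -28 and 28 mm, y = -56, 0 and 56 mm. Each is 46 x 46 mm in a 48 mm well, its face 1.5 mm below the top. All look alike; five are solid, any one is the catch, and only pressing tells
- catch (a joint): how far the catch is pressed straight down, m: 0 up, 0.007 fully in. It resists with about 3 N, tips over when about 4 mm in and then goes to 7 mm and stays by itself; let go earlier it comes back up. A press of 8 to 12 N at the middle of its square is right
- drawer: the clear top drawer, 146 x 190 x 46 mm, smooth front without a pull, wooden stamps inside; its origin lies at tower x = 0, y = 0, z = 109 mm when shut, axes as the tower's, and at tower x = -40 mm when sprung out to its stop
- paint_pot: small red pot with white lid, 36 mm across, 32 mm high, loose on the strip of the tower's top behind the squares; origin at its underside
- shaker: closed orange plastic glitter shaker, 42 mm across, 100 mm high, standing on the counter at the tower's left; origin at its underside
- stapler: steel stapler, 130 x 36 x 50 mm, long side along its x, on the counter at the tower's right; origin at its underside
- bead_jar: glass jar of wooden beads, 68 mm across, 103 mm high, on the counter; origin at its underside
- brush_holder: grey silicone brush holder with brushes, 76 mm across, 187 mm high with the brushes, on the counter; origin at its underside
- glue_stick: yellow glue stick standing on end, 28 mm across, 90 mm high; origin at its underside

How it is judged:
At the end, for the whole second after the job is handed in: the catch is in by more than 6 mm, the top drawer is out by more than 34 mm and still, and none of the six loose things is more than 20 mm from where it began (value of joint catch above 0.006 m and x of drawer in the frame of tower below -0.034 m and linear speed of drawer below 0.02 m/s and distance of each of shaker, stapler, bead_jar, brush_holder, paint_pot, glue_stick from where it was at the start of the episode below 0.02 m); the robot touches nothing.
It fails at once if the top drawer is touched (pulled or pushed) instead of being released by the catch (contact force between any of the fingers, the arm and drawer above 0.5 N).
It fails at once if a loose thing is lifted, carried, tipped or shifted by more than 20 mm (distance of any of shaker, stapler, bead_jar, brush_holder, paint_pot, glue_stick from where it was at the start of the episode above 0.02 m or angle between any of shaker, stapler, bead_jar, brush_holder, paint_pot, glue_stick's own z axis and vertical above 0.5 rad).
It also fails if it takes over 51 s, if anything falls off the work surface, if the arm or the gripper's body presses on something with over 40 N, if the wrist force passes 120 N, or if a joint passes its speed limit or range.

## Robot

A 6-joint arm with a two-finger parallel gripper is mounted at the origin on the work surface. World frame = base frame: x ahead of the robot, y to its left, z up, the work surface at z = 0. Lengths are in m, angles in rad, forces in N, time in s.
With the tool pointing down it reaches from about 0.35 to 0.85 m from the base axis. Payload 8.1 kg.
Tool frame: the origin (TCP) lies between the finger pads; the fingertips stand 19 mm ahead of it and the grasp point (between the pads) is the TCP (robot.tips_ahead is the distance from the TCP to the fingertips, in m); z points along the fingers, y is the line along which they close (so a half turn about z gives the same grasp; the last joint's range is limited). The gripper opens to 85 mm and grips with 20 to 120 N. Pads are 22 mm wide; open, the fingers measure 114 mm over their backs; the gripper's body (76 mm by 85 mm) begins 54 mm behind the grasp point. The pads swing forward as they close: fully open they stand 13 mm farther back than shut.
Start: joints at [-1.288, 0.13, 1.488, -0, 1.523, -0.085], TCP at [0.216, -0.56, 0.25] pointing down, gripper open.
Joint ranges: [-2.96, 2.96], [-0.89, 2.26], [0.02, 2.5], [-1.34, 4.48], [0, 2.73], [-2.66, 2.66]. Speed limits (rad/s): [2.39, 2.39, 2.79, 3.14, 3.14, 3.14].

## Interface

Orientations are given as a rotation vector (axis times angle).
In Python, from rig import robot, imaging, models gives the robot as it stands.
- The arm moves only by the tool carry_out, never from a script. Its arguments are lists of equal length, an entry for each row: "linear": the shift along the tool's x, y, z scaled (see below), a list of three; "rot": the turn, a rotation vector about the tool's x, y, z scaled (see below), a list of three. A call has exactly 10 rows; each row shifts and turns the commanded pose from where the row before left it, along the tool's axes as they then stand; what a row does not reach is not made up. The controller multiplies each number of a shift by 0.02 m and each number of a turn by 0.15 rad. A row lasts 1/8 s, in which the tool goes at most 62.5 mm and 10.7 degrees, less where a joint would pass 70% of its speed; a pose out of reach is approached as far as the arm can. A call with a number of a shift or a turn outside -1 to 1 is refused whole. A call with a gripper value outside its range is refused whole. "hand" is the closure, from 0 (fully open) to 1 (shut), set as the call begins (left out, the last holds). The fingers move at their own pace and stop on an object; "force" is the grip in N (left out, the last holds). Time passes only in rows, so rows that do not move let the fingers close, or fill a call up. It gives the time, the measured TCP pose, the force, the opening and the grip force at its end, in the units of the state.
- robot.observe(): the state, without advancing time (a new reading comes with each control period).
- imaging.grab_frame(name): name is "scene" or "top" or "wrist"; returns a dict with "color" (400x640x3 uint8, red, green, blue), "mtx" (3x3 intrinsics, pixels), "R" (3x3) and "t" (3): a world point X has camera coordinates R X + t; the wrist camera has in their place "tool_from_camera" (4x4, takes a point from camera to tool coordinates, whose origin is the TCP and whose axes are the flange's). Camera axes: x right, y down, z forward; pixel columns grow to the right and rows downward; lengths in m; the calibration is good to about 2 mm. The wrist camera is an equidistant fisheye: a pixel r from the principal point sees the ray r / f radians off the axis. A picture is of the moment at which its call begins: read the wrist's pose just before it. There is no depth.
- robot.hand_in(): hands the job in; it is judged then, once.
Trained networks look in a picture, given as the dict that the camera call returned (one of the last four; its "shot" number tells which), for a name from the list of things; names that differ only in an ending like _2 or _b are one class to them, and where a whole thing is asked for, a point or a joint stands for the part that bears it (a point fixed in the world has none). Each returns a list of dicts, best first, with "score" (0 to 1); they miss things now and then, are a little off and sometimes report something else, mostly with a low value. They report only what shows in the picture. A call takes as long as a camera call.
- models.spot_in(name, picture): "at" ([x, y, z] in m, in world coordinates, good to about 4 mm: the middle of the surface that is visible of it).
- models.pinpoint(name, picture): "at" ([x, y, z] in m, in world coordinates, good to about 4 mm: a listed point, or the origin of a listed thing).
The state is a dict: "time": time; "joints": joint angles; "joint_vel": joint speeds; "effort": joint torques, N m; "eef_pos": TCP position; "ee_rot": TCP orientation; "contact_force": force on the tool from outside, world axes, zero at the start; "wrist_torque": the same for the moment, N m; "opening": finger opening in m; "grasp_force": force on a finger pad.
Only numpy, scipy, OpenCV 4.12 (cv2) and the standard library are available. Lean on these libraries where they do the work, as an engineer would, in place of code of your own. Each camera call takes 0.05 s, during which the arm holds its last target. There are 200 camera calls.

## Working session

There is one attempt and no reset: what is moved stays moved. The work goes in short steps, Python scripts to look and compute and a tool call to move; the robot and the scene stay as the last step left them, time stands still between calls to the robot, and variables do not carry over. Pictures are saved under pics/ and viewed, at most 10 in all, crops included, and the job is handed in when it is done.

Besides the shell and the picture viewer there is one more tool, called after ">>>" as name(argument=value, ...) on one line, values as JSON. carry_out: Moves the arm, as the interface text tells. Shifts and turns lie within -1 to 1; 1 stands for 0.02 m of shift or 0.15 rad of turn. Its arguments: {"type":"object","properties":{"linear":{"type":"array"},"rot":{"type":"array"},"hand":{"type":"number"},"force":{"type":"number"}},"required":["linear","rot"]}

```bash
mkdir -p pics
python3 - <<'E'
from rig import robot, imaging, models
import cv2,numpy as np
s=robot.observe();print({k:np.round(s[k],3) for k in('time','eef_pos','ee_rot','opening','contact_force')})
for c in('scene','top'):
    f=imaging.grab_frame(c);cv2.imwrite(f'pics/{c}0.png',f['color'][:,:,::-1])
    for n in('panel_mid','tower','drawer','paint_pot','shaker','stapler','bead_jar','brush_holder','glue_stick'):
        print(c,n,[(np.round(d['at'],3),round(d['score'],2)) for d in models.pinpoint(n,f)[:2]])
E
```

```text
{'time': np.float64(0.0), 'eef_pos': array([ 0.216, -0.559,  0.249]), 'ee_rot': array([-3.087, -0.574,  0.   ]), 'opening': np.float64(0.085), 'contact_force': array([-0.316, -0.229,  0.559])}
scene panel_mid [(array([ 0.586, -0.068,  0.182]), 0.84)]
scene tower [(array([ 0.61 , -0.07 , -0.004]), 0.79)]
scene drawer []
scene paint_pot [(array([ 0.684, -0.067,  0.18 ]), 0.56)]
scene shaker [(array([ 0.609,  0.092, -0.001]), 0.6)]
scene stapler []
scene bead_jar [(array([0.636, 0.465, 0.001]), 0.55)]
scene brush_holder [(array([ 0.566, -0.383, -0.002]), 0.73)]
scene glue_stick [(array([ 0.474, -0.42 ,  0.002]), 0.59)]
top panel_mid [(array([ 0.584, -0.068,  0.176]), 0.72)]
top tower []
top drawer []
top paint_pot [(array([ 0.679, -0.07 ,  0.18 ]), 0.64)]
top shaker [(array([ 0.604,  0.096, -0.001]), 0.5)]
top stapler [(array([ 0.593, -0.224, -0.001]), 0.62)]
top bead_jar [(array([0.637, 0.465, 0.   ]), 0.9)]
top brush_holder [(array([ 0.569, -0.386, -0.003]), 0.88)]
top glue_stick [(array([ 0.471, -0.412, -0.002]), 0.44)]
```

View pics/scene0.png

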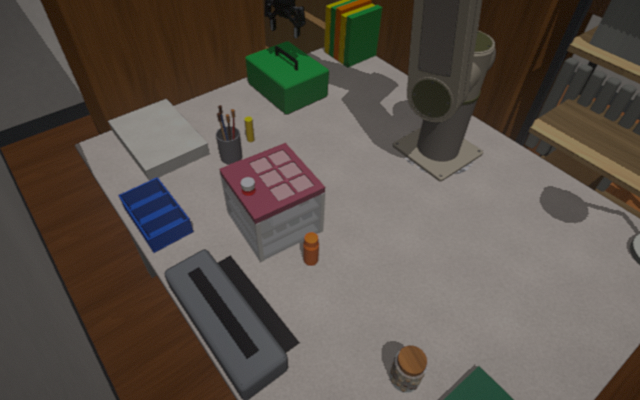

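View pics/top0.png

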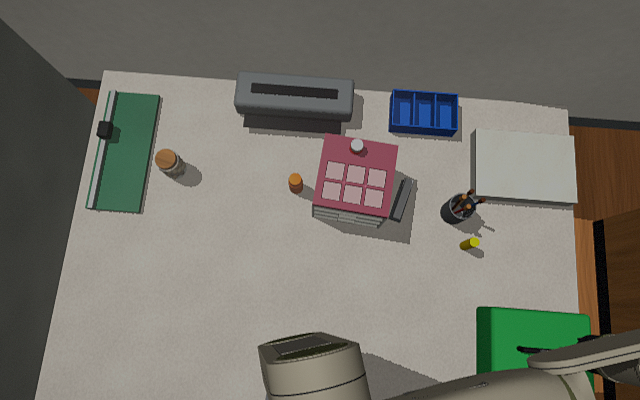

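The pictures show the tower top (top view about x 315–397, y 135–215) with six pale squares. The pot is behind them at (357,145), and the stapler stands close on the right. Next I'll measure the squares' centres.

```bash
cat > sq.py <<'E'
import cv2,numpy as np
from rig import robot, imaging, models
def centres(f,z=.1785):
    c=f['color'].astype(int);m=((c[:,:,0]-c[:,:,1]>15)&(c[:,:,0]-c[:,:,1]<70)&(c[:,:,1]>110)).astype(np.uint8)
    n,l,st,ce=cv2.connectedComponentsWithStats(m)
    o=[]
    for i in range(1,n):
        if 60<st[i,4]<2000:
            d=f['R'].T@np.linalg.inv(f['mtx'])@[*ce[i],1];C=-f['R'].T@f['t']
            o.append((np.round(ce[i]),st[i,4],np.round(C+d*(z-C[2])/d[2],4)))
    return o
E
python3 - <<'E'
from sq import *
for c in('top','scene'):
    for o in centres(imaging.grab_frame(c)):print(c,*o)
E
```

```text
top [334. 171.] 267 [ 0.6153 -0.0168  0.1785]
top [355. 174.] 273 [ 0.6097 -0.0725  0.1785]
top [376. 178.] 276 [ 0.6047 -0.1285  0.1785]
top [293. 178.] 77 [0.5846 0.0904 0.1785]
top [331. 191.] 268 [ 0.5599 -0.0122  0.1785]
top [352. 194.] 275 [ 0.5544 -0.0674  0.1785]
top [373. 198.] 280 [ 0.549  -0.1231  0.1785]
scene [608.  56.] 402 [-0.6814  0.1438  0.1785]
scene [592. 155.] 1202 [-0.1372  0.3844  0.1785]
scene [279. 157.] 164 [ 0.55   -0.1227  0.1785]
scene [261. 165.] 173 [ 0.6057 -0.1282  0.1785]
scene [290. 170.] 182 [ 0.5554 -0.0669  0.1785]
scene [271. 178.] 188 [ 0.6112 -0.0725  0.1785]
scene [301. 183.] 196 [ 0.5608 -0.0113  0.1785]
scene [282. 192.] 210 [ 0.6164 -0.0166  0.1785]
```

>>> carry_out(linear=[[1, -1, 0], [1, -1, 0], [1, -1, 0], [1, -1, 0], [1, -1, 0], [1, -1, 0], [1, -1, 0], [1, -1, 0], [1, -1, 0], [1, -1, 0]], rot=[[0, 0, 0.772], [0, 0, 0.772], [0, 0, 0.772], [0, 0, 0.772], [0, 0, 0], [0, 0, 0], [0, 0, 0], [0, 0, 0], [0, 0, 0], [0, 0, 0]], hand=1)

```text
time: 2.35
eef_pos: [0.4098, -0.3581, 0.2504]
ee_rot: [3.138, -0.15, 0.0]
contact_force: [0.1, -0.3, 0.3]
opening: -0.0002
grasp_force: 0.0
```

>>> carry_out(linear=[[0.5, -1, 0], [0.5, -1, 0], [0.5, -1, 0], [0.5, -1, 0], [0.5, -1, 0], [0.5, -1, 0], [0.5, -1, 0], [0.5, -1, 0], [0.5, -1, 0.5], [0.5, -1, 0.5]], rot=[[0, 0, 0], [0, 0, 0], [0, 0, 0], [0, 0, 0], [0, 0, 0], [0, 0, 0], [0, 0, 0], [0, 0, 0], [0, 0, 0], [0, 0, 0]])

```text
time: 3.6
eef_pos: [0.5283, -0.1685, 0.2303]
ee_rot: [3.138, -0.15, 0.001]
contact_force: [0.2, -0.9, -0.5]
opening: 0.0002
grasp_force: 0.0
```

>>> carry_out(linear=[[0.25, -0.7, 0], [0.25, -0.7, 0.3], [0.2, -0.6, 0.3], [0, 0, 0.4], [0, 0, 0], [0, 0, 0], [0, 0, 0], [0, 0, 0], [0, 0, 0], [0, 0, 0]], rot=[[0, 0, 0], [0, 0, 0], [0, 0, 0], [0, 0, 0], [0, 0, 0], [0, 0, 0], [0, 0, 0], [0, 0, 0], [0, 0, 0], [0, 0, 0]])

```text
time: 4.85
eef_pos: [0.5455, -0.1307, 0.2103]
ee_rot: [3.138, -0.15, 0.0]
contact_force: [-0.7, 0.0, -0.4]
opening: -0.0001
grasp_force: 0.0
```

Run:
```python
from sq import *
s=robot.observe();print(s['time'],s['eef_pos'],s['contact_force'])
f=imaging.grab_frame('wrist');cv2.imwrite('pics/w1.png',f['color'][:,:,::-1])
```

```text
4.85 [ 0.54553849 -0.1306817   0.21034754] [-6.54066254e-01  5.77044620e-04 -4.48059047e-01]
```

View pics/w1.png

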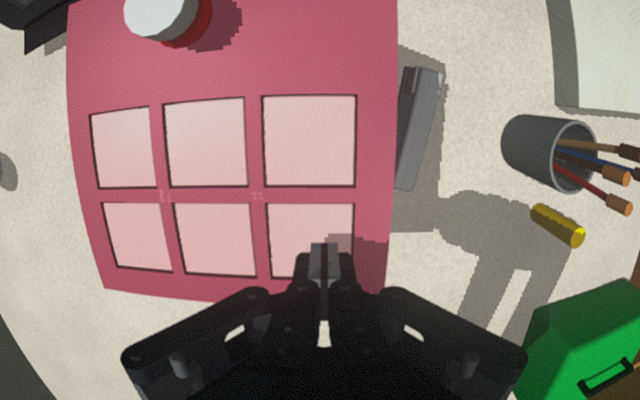

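The wrist view shows the closed fingers at (323,260), over the right-front square (268–353, 203–278) and about 8 mm right of its centre. I'll correct that, then touch down gently.

>>> carry_out(linear=[[0.14, -0.4, 0.15], [0, 0, 0.15], [0, 0, 0.1], [0, 0, 0.07], [0, 0, 0.07], [0, 0, 0.07], [0, 0, 0.07], [0, 0, 0.0], [0, 0, 0.0], [0, 0, 0]], rot=[[0, 0, 0], [0, 0, 0], [0, 0, 0], [0, 0, 0], [0, 0, 0], [0, 0, 0], [0, 0, 0], [0, 0, 0], [0, 0, 0], [0, 0, 0]])

```text
time: 6.15
eef_pos: [0.5491, -0.123, 0.1976]
ee_rot: [3.138, -0.15, 0.001]
contact_force: [-2.8, 1.5, 5.2]
opening: 0.0002
grasp_force: 2.8
```

>>> carry_out(linear=[[0, 0, 0.04], [0, 0, 0], [0, 0, 0], [0, 0, 0], [0, 0, 0], [0, 0, 0], [0, 0, 0], [0, 0, 0], [0, 0, 0], [0, 0, 0]], rot=[[0, 0, 0], [0, 0, 0], [0, 0, 0], [0, 0, 0], [0, 0, 0], [0, 0, 0], [0, 0, 0], [0, 0, 0], [0, 0, 0], [0, 0, 0]])

```text
time: 7.4
eef_pos: [0.5491, -0.123, 0.1975]
ee_rot: [3.138, -0.15, 0.001]
contact_force: [-5.6, 1.6, 10.1]
opening: -0.0003
grasp_force: 5.3
```

That one is solid (10 N, no travel). Next is front middle.

>>> carry_out(linear=[[0, 0, -0.5], [0, -0.93, 0], [0, -0.93, 0], [0, -0.94, 0], [0, 0, 0.2], [0, 0, 0.15], [0, 0, 0.05], [0, 0, 0.05], [0, 0, 0.05], [0, 0, 0]], rot=[[0, 0, 0], [0, 0, 0], [0, 0, 0], [0, 0, 0], [0, 0, 0], [0, 0, 0], [0, 0, 0], [0, 0, 0], [0, 0, 0], [0, 0, 0]])

```text
time: 8.65
eef_pos: [0.5542, -0.0674, 0.1975]
ee_rot: [-3.138, 0.151, 0.0]
contact_force: [-7.5, 3.3, 12.7]
opening: -0.0003
grasp_force: 6.3
```

Front middle is solid too. Next is front left.

>>> carry_out(linear=[[0, 0, -0.5], [0, -0.93, 0], [0, -0.93, 0], [0, -0.94, 0], [0, 0, 0.2], [0, 0, 0.15], [0, 0, 0.05], [0, 0, 0.05], [0, 0, 0.03], [0, 0, 0]], rot=[[0, 0, 0], [0, 0, 0], [0, 0, 0], [0, 0, 0], [0, 0, 0], [0, 0, 0], [0, 0, 0], [0, 0, 0], [0, 0, 0], [0, 0, 0]])

```text
time: 9.9
eef_pos: [0.5595, -0.0116, 0.1975]
ee_rot: [-3.138, 0.151, 0.0]
contact_force: [-6.5, 3.0, 9.2]
opening: 0.0002
grasp_force: 4.9
```

Solid again. Next is back left.

>>> carry_out(linear=[[0, 0, -0.5], [0.93, 0, 0], [0.93, 0, 0], [0.94, 0, 0], [0, 0, 0.2], [0, 0, 0.15], [0, 0, 0.05], [0, 0, 0.05], [0, 0, 0.05], [0, 0, 0]], rot=[[0, 0, 0], [0, 0, 0], [0, 0, 0], [0, 0, 0], [0, 0, 0], [0, 0, 0], [0, 0, 0], [0, 0, 0], [0, 0, 0], [0, 0, 0]])

```text
time: 11.15
eef_pos: [0.6155, -0.0168, 0.1965]
ee_rot: [-3.138, 0.15, -0.0]
contact_force: [-1.9, 0.1, 2.7]
opening: 0.0001
grasp_force: 0.9
```

This one gives: it is 1 mm in at 2.7 N. I'll press it home.

>>> carry_out(linear=[[0, 0, 0.05], [0, 0, 0.05], [0, 0, 0.05], [0, 0, 0.05], [0, 0, 0.05], [0, 0, 0.05], [0, 0, 0.04], [0, 0, 0], [0, 0, 0], [0, 0, 0]], rot=[[0, 0, 0], [0, 0, 0], [0, 0, 0], [0, 0, 0], [0, 0, 0], [0, 0, 0], [0, 0, 0], [0, 0, 0], [0, 0, 0], [0, 0, 0]])

```text
time: 12.4
eef_pos: [0.6155, -0.0168, 0.1906]
ee_rot: [3.138, -0.15, 0.001]
contact_force: [-3.5, -0.3, 6.9]
opening: 0.0001
grasp_force: 3.4
```

>>> carry_out(linear=[[0, 0, 0.02], [0, 0, 0], [0, 0, -0.3], [0, 0, -0.7], [0, 0, -1], [0, 0, -1], [0, 0, -1], [0, 0, -1], [0, 0, 0], [0, 0, 0]], rot=[[0, 0, 0], [0, 0, 0], [0, 0, 0], [0, 0, 0], [0, 0, 0], [0, 0, 0], [0, 0, 0], [0, 0, 0], [0, 0, 0], [0, 0, 0]])

```text
time: 13.65
eef_pos: [0.6153, -0.0168, 0.2885]
ee_rot: [-3.138, 0.15, 0.001]
contact_force: [-0.1, -0.5, -0.5]
opening: -0.0002
grasp_force: 0.0
```

Run:
```python
from sq import *
s=robot.observe();print(s['time'],s['eef_pos'],s['contact_force'])
f=imaging.grab_frame('wrist')
g=imaging.grab_frame('scene')
a=f['color'];b=cv2.resize(g['color'][100:300,160:400],(480,400))
cv2.imwrite('pics/w2.png',cv2.resize(np.hstack([a,b]),(800,286))[:,:,::-1])
for n in('drawer','paint_pot'):print(n,[(np.round(d['at'],3),round(d['score'],2)) for d in models.pinpoint(n,g)[:2]])
```

```text
13.65 [ 0.61528696 -0.01679308  0.28846755] [-0.0701241  -0.45742651 -0.54689034]
drawer []
paint_pot [(array([ 0.684, -0.069,  0.178]), 0.8)]
```

View pics/w2.png

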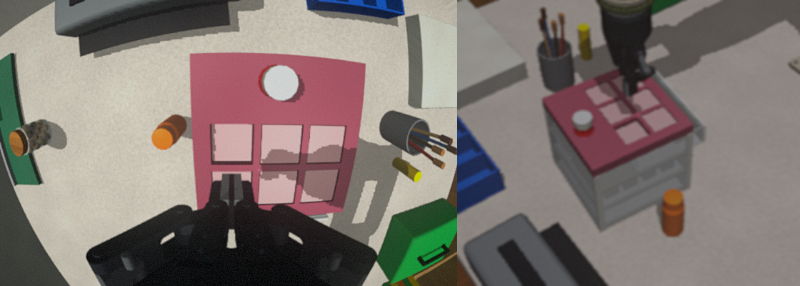

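The back-left square sits sunken at (232,143). The clear drawer sticks out past the tower front, at (690,125) in the right-hand picture. The pot and shaker are in place and the arm is clear, so I'm handing in.

```bash
python3 -c "
from rig import robot
print(robot.hand_in())"
```

```text
the job is handed in; nothing more can be done
None
```

The catch was the back-left square: I pressed it fully in (about 7 mm), the top drawer sprang out and stayed out, the arm moved clear without touching the loose things, and the job is handed in (no verdict was returned).

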